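Clamp the angled fitting and hold the plunger gauge on its mark

ROBOT

A 7-joint arm with a two-finger parallel gripper is mounted at the origin on the work surface. World frame = base frame: x ahead of the robot, y to its left, z up, the work surface at z = 0. Lengths are in m, angles in rad, forces in N, time in s.
With the tool pointing down it reaches from about 0.425 to 0.925 m from the base axis. Payload 6.8 kg.
Tool frame: the origin (TCP) lies between the finger pads, 19 mm behind the fingertips; this is the grasp point; z points along the fingers, y is the line along which they close (so a half turn about z gives the same grasp; the last joint's range is limited). The gripper opens to 85 mm and grips with 20 to 120 N. Pads are 22 mm wide; open, the fingers measure 114 mm over their backs; the gripper's body (76 mm by 85 mm) begins 54 mm behind the grasp point. The pads swing forward as they close: fully open they stand 13 mm farther back than shut.
Start: joints at [1.073, 0.477, 0.022, 1.555, -0.011, 1.109, -0.083], TCP at [0.257, -0.624, 0.25] pointing down, gripper open.
Joint ranges: [-2.96, 2.96], [-0.34, 2.1], [-1.41, 1.46], [0.24, 2.44], [-1.37, 4.51], [0.17, 1.92], [-2.96, 2.96]. Speed limits (rad/s): [2.39, 2.39, 3.14, 3.14, 3.14, 3.14, 3.14].

INTERFACE

Orientations are given as a unit quaternion [w, x, y, z].
In Python, from station import bot gives the robot as it stands. The module is installed in compiled form; this text tells all that it offers.
- The arm moves only by the shell command python3 -m jog 'ROWS' [OPENING] [FORCE]. ROWS is JSON, a list of rows, each a list of 4 numbers: the shift along the tool's x, y, z in cm, then the turn about the tool's z in rad. In form: [[x, y, z, spin], ...]. A call has 1 to 20 rows; each row is the pose to reach, as a shift and turn from the pose commanded when the call began, along the tool's axes at that moment; what a row does not reach only later rows make up. A row lasts 1/12 s, in which the tool goes at most 41.7 mm and 7.16 degrees, less where a joint would pass 70% of its speed; a pose out of reach is approached as far as the arm can. A call with a gripper value outside its range is refused whole. OPENING is the closure, from -1 (fully open) to 1 (shut), set as the call begins (- or left out, the last holds). The fingers move at their own pace and stop on an object; FORCE is the grip in N (left out, the last holds). Time passes only in rows, so rows that repeat a pose let the fingers close. It gives the time, the measured TCP pose, the force, the opening and the grip force at its end, in the units of the state.
- bot.get_obs(): the state, without advancing time (a new reading comes with each control period).
- bot.read_camera(name): name is "side" or "top" or "wrist"; returns a dict with "pixels" (420x560x3 uint8, red, green, blue), "depth" (420x560 float32, m along the optical axis (not along the pixel's ray), 0 where there is no reading), "fovy" (degrees; the focal length in pixels is half the picture's height over the tangent of half this angle, whatever the lens; pixels are square), "cx", "cy" (the principal point, pixels), "pose" (4x4, takes a point from camera to world coordinates). Camera axes: x right, y down, z forward; pixel columns grow to the right and rows downward; lengths in m; the calibration is good to about 2 mm. A picture is of the moment at which its call begins.
- bot.hand_in(): hands the job in; it is judged then, once.
The state is a dict: "t": time; "q": joint angles; "joint_vel": joint speeds; "joint_torque": joint torques, N m; "eef_pos": TCP position; "tool_rot": TCP orientation; "contact_force": force on the tool from outside, world axes, zero at the start; "torque": the same for the moment, N m; "gripper_width": opening from 0.0 (shut) to 1.0 (fully open); "grasp_force": force on a finger pad.
Only numpy, scipy, OpenCV 4.12 (cv2) and the standard library are available. Lean on these libraries where they do the work, as an engineer would, in place of code of your own. Each camera call takes 0.05 s, during which the arm holds its last target. There are 200 camera calls.

TASK

Clamp the fitting that stands loose in the little fixture chuck by turning the chuck's knurled sleeve clockwise (seen from above) until it stops. Then lift the plunger gauge (the square-bodied tool with the thin spring tip) out of the holder and set its tip on the dot in the scribed ring on the fitting's sloped face, square to that face, pressing only lightly so that the spring tip is pushed about halfway in. Finish while still holding the gauge there, and leave everything else on the bench undisturbed.

Things in the scene. Friction and masses are not known exactly. Their poses are not given: they have to be found in the camera images.
- chuck: Fixture chuck, fixed to the bench: grey square base 110 x 110 x 14 mm with a steel hub 56 mm in diameter whose flat top is 58 mm above the bench. Three jaws slide radially on the hub's top and the workpiece stands loose between them. Origin at bench level on the chuck's vertical axis; z up.
- sleeve_grip (a point): Point on the chuck's axis 44 mm above the bench. The sleeve is the knurled dark ring round the hub, 60 mm in diameter, 18 to 54 mm above the bench; grip it from above across its diameter, any yaw, TCP level with this point or up to 8 mm higher. The fitting then stands between the fingers; it reaches 97 mm above the bench and at most 25 mm from the axis.
- sleeve (a joint): Turn of the sleeve in rad, growing clockwise seen from above; starts at 0 to 0.25, hard stop at 0.95. The three jaws move in together 4.4 mm per rad, touch the stem at about 0.8 and hold it tight only close to the stop (0.90 up). Turning takes 0.32 N m, rising to about 0.6 N m at the stop; a 30 N grip is enough. It stays where it is left.
- jaw0: One of the three chuck jaws, steel blocks 11.5 x 10 x 10 mm on top of the hub (58 to 68 mm above the bench). Origin on the chuck's axis, at bench level when the jaw is open, its own x pointing outwards along its slide.
- jaw1: Second jaw, 120 degrees round from the first, as the first.
- jaw2: Third jaw, 240 degrees round from the first, as the first.
- workpiece: The fitting: aluminium, loose, 0.12 kg. Round stem 24 mm in diameter, 24 mm tall, under a square flange 34 x 34 x 8 mm that slopes 20 degrees. Origin at the centre of the stem's underside, z up along the stem. The flange's upper face leans towards the fitting's own -x, roughly towards the robot. Four dark bolt holes at its corners.
- spot (a point): The dot in the scribed ring (ring 10 mm in diameter) on the flange's sloped upper face, 7 mm to the fitting's +y side of the face's centre and about 32 mm above the stem's underside. The point's z axis is the outward normal of the face, 20 degrees from vertical.
- gauge: The plunger gauge, loose, 0.15 kg, tip down in the holder, its collar on the holder's top. Origin at the end of the unpressed tip, z from tip to grip. Tip 6 mm in diameter (0 to 14 mm), round barrel 18 mm (14 to 52), collar 34 mm (52 to 57), square grip 24 x 24 mm (57 to 107), faces along its x and y. Take the grip from above at z = 85 mm; 25 N holds it straight.
- gauge_tip (a point): The end of the gauge's spring tip; it moves up the gauge as the tip is pushed in.
- plunger (a joint): How far the gauge's spring tip is pushed in, m: 0 free, 0.010 fully in. The spring pushes back with 1.2 N at first touch, 3.2 N at halfway and 5.2 N just before the end.
- holder: Grey block fixed to the bench, 70 (x) x 150 (y) x 62 mm tall, with two upright through holes 22 mm wide at its own y = -38 and +38 mm: the gauge stands in one, the deburring tool in the other, either way round. Lift the gauge 60 mm straight up to clear its hole and 120 mm to pass over the other tool. Origin under its centre.
- deburrer: A deburring tool with a slim round black handle, 22 mm in diameter, in the holder's other hole, its top 110 mm above the bench. Not needed. Origin 52 mm below its collar's underside, z up.
- caliper: Digital caliper, 210 mm long, lying on a clipboard. Not needed. Origin at the underside's middle.
- micrometer: Micrometer, about 125 mm long, 16 mm tall, lying on the bench. Not needed. Origin at its underside.
- bushing0: Small steel flanged bushing, 32 mm in diameter, 24 mm tall. Not needed. Origin under its centre.
- bushing1: Another bushing like the first. Not needed.
- loupe: Black inspection loupe, 40 mm in diameter, 42 mm tall. Not needed. Origin under its centre.
Mind the look-alikes: they are no part of the job. What is shaped like the gauge but purple or red is not meant.

How it is judged:
On the way, in this order (a step that is already met when the one before it is completed fails the run):
1. the chuck sleeve is turned up and all three jaws grip the fitting (value of joint sleeve above 0.87 rad and contact force between each of jaw0, jaw1, jaw2 and workpiece above 0.5 N), for 0.2 s.
2. the gauge is lifted clear of its holder by the gripper (z of gauge_tip in the frame of holder above 0.06 m and contact force between the fingers and gauge above 1 N and contact force between gauge and holder below 0.1 N), for 0.2 s.
At the end, for the whole second after the job is handed in: In the gripper, still: tip within 5 mm of the dot, axis within 0.14 rad of the face normal, spring tip in by 2 to 8.5 mm, contact 0.8 to 8 N. Sleeve past 0.87 rad, each jaw over 0.5 N on the fitting, which stands within 5 mm and 0.06 rad of true, seated (4 mm), free of the robot (all of step 1 and horizontal distance between workpiece and chuck below 0.005 m and angle between workpiece's own z axis and vertical below 0.06 rad and height (world z) of workpiece between 0.054 and 0.062 m and distance between gauge_tip and spot below 0.005 m and angle between the z axis of gauge and the z axis of spot, either way round below 0.14 rad and z of gauge in the frame of spot below 0 m and value of joint plunger between 0.002 and 0.0085 m and contact force between gauge and workpiece between 0.8 and 8 N and contact force between the fingers and gauge above 1 N and contact force between gauge and holder below 0.1 N and contact force between the arm and workpiece below 0.1 N and linear speed of gauge below 0.02 m/s); the arm keeps its last pose, push and grip.
It fails at once if the gauge is pressed hard (over 15 N) on the fitting (contact force between gauge and workpiece above 15 N).
It fails at once if the fitting is knocked out of the chuck (horizontal distance between workpiece and chuck above 0.015 m or angle between workpiece's own z axis and vertical above 0.35 rad).
It fails at once if something else on the bench is disturbed (moved over 30 mm) (distance of any of deburrer, caliper, micrometer, bushing0, bushing1, loupe from where it was at the start of the episode above 0.03 m).
It also fails if it takes over 51 s, if anything falls off the work surface, if the arm or the gripper's body presses on something with over 40 N, if the wrist force passes 120 N, or if a joint passes its speed limit or range.

## Working session

There is one attempt and no reset: what is moved stays moved. The work goes in short steps, Python scripts to look and compute and a shell command to move; the robot and the scene stay as the last step left them, time stands still between calls to the robot, and variables do not carry over. Pictures are saved under pics/ and viewed, at most 10 in all, crops included, and the job is handed in when it is done.

```bash
mkdir -p pics
cat > h.py <<'E'
import numpy as np,cv2
from station import bot
from scipy.spatial.transform import Rotation as R
def cam(n):
    c=bot.read_camera(n); h=c["pixels"].shape[0]
    f=h/2/np.tan(np.radians(c["fovy"])/2)
    d=c["depth"]; v,u=np.mgrid[:d.shape[0],:d.shape[1]]
    P=np.stack([(u-c["cx"])/f*d,(v-c["cy"])/f*d,d],-1)
    T=np.array(c["pose"]); W=P@T[:3,:3].T+T[:3,3]; W[d==0]=np.nan
    return c["pixels"],W,T,f
def save(n,img): cv2.imwrite("pics/"+n+".png",img[...,::-1])
E
python3 - <<'E'
from h import *
for n in("top","side"):
    p,W,T,f=cam(n); save(n,p); np.save(n+"W.npy",W); np.save(n+"P.npy",p)
    print(n,T.round(3).tolist(),f)
o=bot.get_obs();print(o)
E
```

```text
top [[-0.006, -0.984, 0.175, 0.356], [-1.0, 0.009, 0.017, -0.036], [-0.018, -0.175, -0.984, 1.17], [0.0, 0.0, 0.0, 1.0]] 449.314875760053
side [[-0.974, -0.152, 0.166, 0.356], [-0.225, 0.655, -0.721, 0.793], [0.001, -0.74, -0.672, 0.835], [0.0, 0.0, 0.0, 1.0]] 472.0668908767346
{'t': 0.1, 'q': array([ 1.07286271,  0.47774537,  0.02234012,  1.55635078, -0.01152326,
        1.10932218, -0.08305757]), 'joint_vel': array([ 0.00127796, -0.00209806,  0.00042669, -0.00318372, -0.00106565,
       -0.00045827, -0.00096019]), 'joint_torque': array([ 4.54759720e-03, -5.97759140e+01,  1.61363337e+00, -2.81954473e+01,
        1.28291018e-02,  4.96715773e-03, -1.25159036e-05]), 'eef_pos': array([ 0.25632723, -0.6238833 ,  0.2491049 ]), 'tool_rot': array([-8.21395105e-04,  9.81058169e-01,  1.93711508e-01, -2.14506008e-04]), 'contact_force': array([-0.54065744,  0.7819364 ,  0.11293488]), 'torque': array([ 0.03959114, -0.03999932, -0.04057291]), 'grasp_force': 0.0, 'gripper_width': 1.0021825248668408}
```

View pics/top.png

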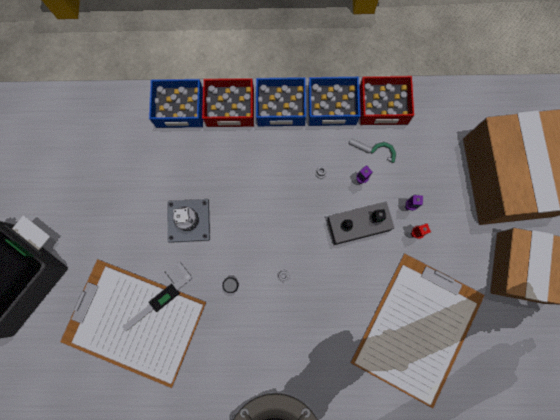

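View pics/side.png

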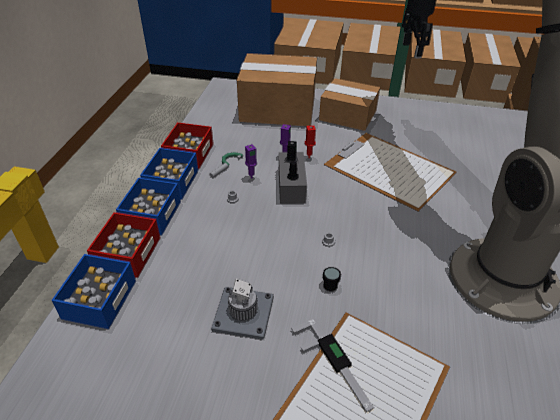

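The top view shows the chuck at about (188,220) with the fitting at (184,216). The holder is at (360,224), with the square-gripped gauge at (378,215) and the round deburrer at (347,226). Next I measure these from the depth data.

Run:
```python
from h import *
W=np.load("topW.npy");P=np.load("topP.npy");Ws=np.load("sideW.npy");Ps=np.load("sideP.npy")
def rect(m,W): return cv2.minAreaRect((W[m][:,:2]*1000).astype(np.float32))
for nm,W_ in(("top",W),("side",Ws)):
    x,y,z=W_[...,0],W_[...,1],W_[...,2]
    cx,cy=W[220,188,:2]
    near=np.hypot(x-cx,y-cy)<.11
    print(nm,"base",rect(near&(z>.008)&(z<.02),W_))
    for lo,hi in((.052,.062),(.075,.11)):
        m=near&(z>lo)&(z<hi); print(lo,m.sum(),W_[m].mean(0).round(4),W_[m].min(0).round(4),W_[m].max(0).round(4))
    m=near&(z>.08); c=W_[m].mean(0); q=np.linalg.lstsq(np.c_[W_[m][:,:2]-c[:2],np.ones(m.sum())],W_[m][:,2],rcond=None)[0]
    print("slope",q.round(3))
    hx,hy=W[224,360,:2]; near=(abs(x-hx)<.1)&(abs(y-hy)<.12)
    print("holder",rect(near&(z>.056)&(z<.0655),W_), "bench z",np.nanmedian(z[abs(z)<.02]))
    m=near&(z>.085); k=W_[m]; 
    for s in (0,1):
        g=k[(k[:,1]>hy)==s]; print("tool",s,len(g),g.max(0).round(4),g.min(0).round(4)); t=g[g[:,2]>g[:,2].max()-.006]; print(len(t),t.mean(0).round(4),cv2.minAreaRect((t[:,:2]*1000).astype(np.float32)))
a=cv2.resize(P[190:250,155:225],None,fx=5.5,fy=5.5,interpolation=2); b=cv2.resize(P[190:250,325:395],None,fx=5.5,fy=5.5,interpolation=2)
save("crop",np.hstack([a,b]))
```

```text
top base ((520.0810546875, 224.48023986816406), (173.52957153320312, 109.43074035644531), 2.0587587356567383)
0.052 197 [0.5451 0.2184 0.0575] [0.5222 0.1971 0.0522] [0.5799 0.2532 0.0617]
0.075 199 [0.5503 0.2257 0.0905] [0.5329 0.2078 0.081 ] [0.5679 0.2444 0.1   ]
slope [0.332 0.047 0.09 ]
holder ((540.753173828125, -243.28578186035156), (70.43284606933594, 201.58946228027344), 13.719322204589844) bench z 0.0013189210862074585
tool 0 154 [ 0.5821 -0.2418  0.1235] [ 0.5307 -0.3363  0.0855]
57 [ 0.5442 -0.2546  0.1193] ((543.7550048828125, -255.35726928710938), (21.65801429748535, 23.1387882232666), 2.0843448638916016)
tool 1 66 [ 0.533  -0.1712  0.114 ] [ 0.5158 -0.1901  0.0862]
31 [ 0.5263 -0.181   0.1103] ((525.7861938476562, -180.37437438964844), (14.33116340637207, 14.518546104431152), 89.12762451171875)
side base ((517.7308349609375, 225.49935913085938), (164.324951171875, 112.56944274902344), 3.1074233055114746)
0.052 306 [0.5406 0.2372 0.0572] [0.5158 0.2064 0.052 ] [0.5743 0.2569 0.0617]
0.075 265 [0.544  0.2292 0.0895] [0.5273 0.2084 0.0764] [0.5612 0.246  0.0968]
slope [ 0.336 -0.023  0.09 ]
holder ((534.3595581054688, -242.190185546875), (69.82008361816406, 205.69540405273438), 13.930535316467285) bench z 0.0009480796842158412
tool 0 156 [ 0.5845 -0.2396  0.1211] [ 0.524  -0.3362  0.0851]
47 [ 0.5365 -0.2542  0.1173] ((536.8384399414062, -253.5620574951172), (21.605039596557617, 29.711074829101562), 11.234108924865723)
tool 1 83 [ 0.5298 -0.1678  0.113 ] [ 0.5081 -0.1923  0.0857]
24 [ 0.5188 -0.1794  0.1091] ((518.8245239257812, -180.86465454101562), (16.899415969848633, 14.918523788452148), 45.05546951293945)
```

View pics/crop.png

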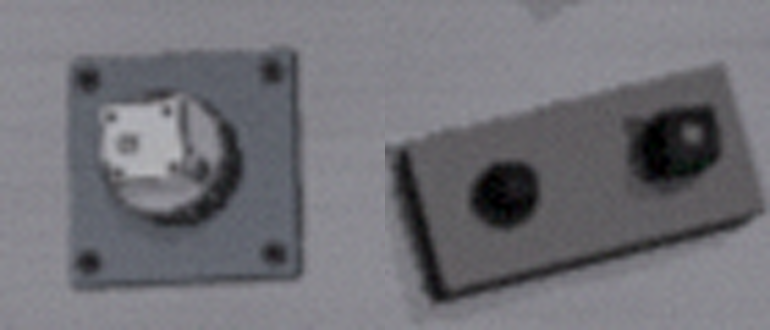

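Left crop: chuck, with the dot ring at about (127,143). Right crop: the round deburrer at (505,192) and the square gauge at (680,145), turned somewhat. The two cameras disagree by several mm, so I'll use the wrist camera close up, starting with the holder.

```bash
python3 -m jog '[[4,-3,0,0],[8,-6,0,0],[12,-9,0,0],[15,-12,0,0],[18,-14,0,0],[21,-16,0,0],[24,-18,0,0],[27,-20.5,0,0],[30,-23,0,0],[33,-25,0,0],[35,-26.5,0,0],[36.5,-27.6,0,0],[36.5,-27.6,0,0],[36.5,-27.6,0,0],[36.5,-27.6,0,0]]' -1
python3 - <<'E'
from h import *
p,W,T,f=cam("wrist"); save("w1",p); np.save("w1W.npy",W); np.save("w1P.npy",p); np.save("w1T.npy",T)
print(T.round(3).tolist(),f); o=bot.get_obs(); print(o['eef_pos'],o['q'],o['contact_force'])
E
```

```text
t: 1.35
eef_pos: [0.4886, -0.2312, 0.2497]
tool_rot: [0.0, 0.981, 0.193, -0.001]
contact_force: [-0.6, 0.1, 0.4]
gripper_width: 1.001
grasp_force: 0.0
[[0.38, -0.885, -0.268, 0.556], [-0.925, -0.364, -0.11, -0.203], [-0.0, 0.29, -0.957, 0.373], [0.0, 0.0, 0.0, 1.0]] 342.3417281531383
[ 0.48838375 -0.23169941  0.24974955] [ 0.47576506  0.26571489 -0.17733343  1.8680885   0.05537124  1.01314846
 -0.90784904] [0.14567697 0.27142035 0.15827755]
```

View pics/w1.png

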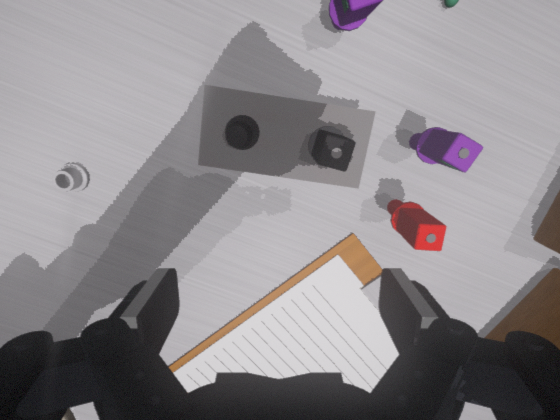

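The wrist view shows the holder centred at about (287,137), the gauge's square top at (335,150), and the deburrer at (241,132).

```bash
cat > meas.py <<'E'
from h import *
def gauge(W):
    z=W[...,2]; x,y=W[...,0],W[...,1]
    near=(abs(x-.535)<.08)&(abs(y+.225)<.1)
    h=near&(z>.056)&(z<.066); hr=cv2.minAreaRect((W[h][:,:2]*1000).astype(np.float32))
    print("holder",hr, np.median(z[h]))
    a=near&(z>.105)&(y<-.215); t=a&(z>np.nanpercentile(z[a],60)-.004)
    q=W[t]; c=(q.min(0)+q.max(0))/2; r=cv2.minAreaRect((q[:,:2]*1000).astype(np.float32)); print("gauge top",t.sum(),np.median(q[:,2]),r)
    b=near&(z>.1)&(y>-.215); q=W[b]; print("deb",len(q),cv2.minEnclosingCircle((q[:,:2]*1000).astype(np.float32)),np.median(q[:,2]))
E
python3 - <<'E'
from meas import *
gauge(np.load("w1W.npy"))
E
```

```text
holder ((531.9876098632812, -218.62310791015625), (70.34918212890625, 150.2829132080078), 13.84708309173584) 0.06167218161516835
gauge top 12695 0.31277956377916183 ((508.9064025878906, -252.58560180664062), (17.699132919311523, 80.53836822509766), 12.341612815856934)
deb 19623 ((493.40667724609375, -176.29644775390625), 39.183563232421875) 0.2991946793237258
```

```bash
python3 -m jog '[[3.7,-1.5,0,0],[3,-5.5,0,0],[4,-9.4,0,0],[5.5,-13,0,0],[7,-17,0,0],[9,-20,0,0],[10.5,-24,0,0],[12,-28,0,0],[13.5,-32,0,0],[15,-35.5,0,0],[16,-38.5,0,0],[16,-41,0,0],[16,-41,0,0],[16,-41,0,0],[16,-41,0,0]]'
python3 - <<'E'
from h import *
p,W,T,f=cam("wrist"); save("w2",p); np.save("w2W.npy",W); np.save("w2P.npy",p); np.save("w2T.npy",T)
o=bot.get_obs(); print(o['eef_pos'],o['q'])
E
```

```text
t: 2.65
eef_pos: [0.482, 0.2077, 0.2498]
tool_rot: [0.001, 0.981, 0.192, -0.0]
contact_force: [0.5, 0.4, 0.1]
gripper_width: 1.003
grasp_force: 0.0
[0.48217732 0.20741293 0.24980515] [-0.14775513  0.26509512 -0.44593707  1.88779915  0.1342571   1.01829071
 -1.8351396 ]
```

View pics/w2.png

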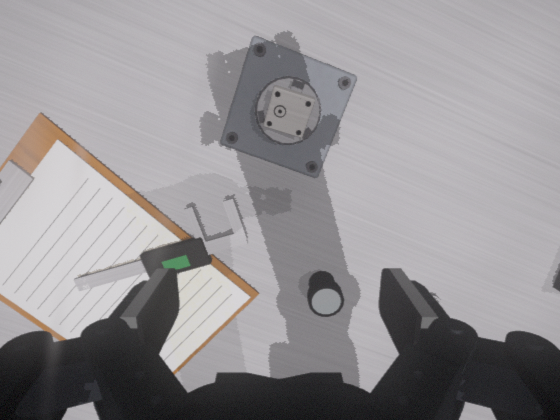

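The wrist view shows the chuck hub at about (288,110), the dot ring at (280,111) on the face, and jaws around the stem; the loupe and caliper are well clear.

```bash
sed -i 's/    near=(abs/    z=np.where(z<.125,z,np.nan); near=(abs/; s/np.nanpercentile(z\[a\],60)/np.nanmax(z[a])/' meas.py
cat >> meas.py <<'E'
def chuck(W,c0=(.54,.225)):
    z=np.where(W[...,2]<.12,W[...,2],np.nan); x,y=W[...,0],W[...,1]
    near=(abs(x-c0[0])<.066)&(abs(y-c0[1])<.066)
    b=near&(z>.009)&(z<.019); print("base",cv2.minAreaRect((W[b][:,:2]*1000).astype(np.float32)))
    s=near&(z>.045)&(z<.056); q=(W[s][:,:2]*1000).astype(np.float32); print("ring",s.sum(),cv2.minEnclosingCircle(q))
    m=near&(z>.078); q=W[m]
    for i in range(4):
        c=q.mean(0); n=np.linalg.svd(q-c,full_matrices=False)[2][2]; n*=np.sign(n[2]); q=q[abs((q-c)@n)<(.003 if i<2 else .0015)]
    print("face n",n.round(3),"tilt",np.degrees(np.arccos(n[2])),"az",np.degrees(np.arctan2(n[1],n[0])),"centre",c.round(4))
    e=np.cross(n,[0,0,1.]);e/=np.linalg.norm(e);f=np.cross(n,e)
    k=(np.c_[(q-c)@e,(q-c)@f]*1000).astype(np.float32); r=cv2.minAreaRect(k); cc=c+(e*r[0][0]+f*r[0][1])/1000
    print("face rect",r,"centre",cc.round(4),"e",e.round(3))
E
python3 - <<'E'
from meas import *
gauge(np.load("w1W.npy"));W=np.load("w2W.npy");P=np.load("w2P.npy"); chuck(W)
g=P[105:118,273:287].mean(2).round().astype(int); print(g); print(W[111,280])
E
```

```text
holder ((531.9876098632812, -218.62310791015625), (70.34918212890625, 150.2829132080078), 13.84708309173584) 0.06167218161516835
gauge top 984 0.11661823964109591 ((541.3521118164062, -255.18246459960938), (23.901653289794922, 24.01249885559082), 6.675976753234863)
deb 444 ((523.3820190429688, -181.88803100585938), 8.94279956817627) 0.10803654327798254
base ((548.4417114257812, 226.29444885253906), (110.15723419189453, 110.27264404296875), 2.4673638343811035)
ring 437 ((548.3806762695312, 226.3568878173828), 30.475372314453125)
face n [-0.338 -0.035  0.94 ] tilt 19.87679590660902 az -174.12424162404596 centre [0.5481 0.2268 0.0897]
face rect ((-0.1517963409423828, 0.7062168121337891), (34.05819320678711, 33.80695343017578), 89.5200424194336) centre [0.5474 0.2265 0.0895] e [-0.102  0.995  0.   ]
[[149 147 144 137 111 100  86  87 100 115 136 143 146 146]
 [151 145 126  95  81  95 100  95  87  81  99 132 144 144]
 [147 126  88 100 132 139 136 137 136 120  85 101 133 142]
 [142 101  87 132 143 142 137 138 142 140 122  82  98 136]
 [139  92 116 139 142 136 109 115 136 142 139 110  93 137]
 [123  95 134 146 140 100  63  65 100 137 145 139  96 137]
 [125  95 136 144 139  86  54  53  74 133 143 139  96 123]
 [128  92 131 144 138  98  68  62  87 136 145 138  98 134]
 [140  91  96 136 139 135 122 109 132 143 144 122  98 134]
 [141 109  86 126 139 141 141 138 143 145 137 104 117 137]
 [144 137 110  93 112 133 138 140 139 135 102 106 136 144]
 [147 145 139 111  88  89  98  99  99  91 103 136 144 145]
 [148 147 145 143 140 121 108 102 105 133 140 143 144 144]]
[0.54641031 0.23300257 0.08930817]
```

```bash
python3 -m jog '[[2,0.2,2,-0.12],[4,0.5,4,-0.24],[6,0.75,6,-0.36],[6.84,0.75,8,-0.48],[6.84,0.75,9,-0.6],[6.84,0.75,10,-0.72],[6.84,0.75,10,-0.84],[6.84,0.75,10,-0.96],[6.84,0.75,10,-1.0],[6.84,0.75,10,-1.0],[6.84,0.75,10,-1.0]]'
python3 - <<'E'
from h import *
o=bot.get_obs(); p=o['eef_pos']; M=R.from_quat(np.roll(o['tool_rot'],-1)).as_matrix()
print(p,o['q'][6],"shift cm",(M.T@(np.array([.5484,.2263,.050])-p)*100).round(2),M.round(3).tolist())
E
```

```text
t: 3.62
eef_pos: [0.5483, 0.2268, 0.1498]
tool_rot: [0.0, 0.77, 0.639, -0.0]
contact_force: [0.6, -0.4, 0.4]
gripper_width: 1.0
grasp_force: 0.0
[0.54828318 0.22679586 0.14981604] -0.9942961317665405 shift cm [-0.04  0.02  9.98] [[0.184, 0.983, -0.0], [0.983, -0.184, -0.001], [-0.001, 0.0, -1.0]]
```

```bash
python3 -m jog '[[0,0,3,0],[0,0,5.5,0],[0,0,8,0],[0,0,9.4,0],[0,0,9.95,0],[0,0,9.95,0],[0,0,9.95,0]]' && python3 -m jog '[[0,0,0,0],[0,0,0,0],[0,0,0,0],[0,0,0,0],[0,0,0,0],[0,0,0,0],[0,0,0,0],[0,0,0,0]]' 1 35
```

```text
t: 4.2
eef_pos: [0.5482, 0.229, 0.0513]
tool_rot: [0.0, 0.768, 0.64, 0.001]
contact_force: [-0.0, 0.5, 0.7]
gripper_width: 1.003
grasp_force: 0.0
t: 4.87
eef_pos: [0.5499, 0.229, 0.0527]
tool_rot: [0.001, 0.768, 0.64, 0.002]
contact_force: [0.8, -1.5, 6.3]
gripper_width: 0.689
grasp_force: 36.6
```

```bash
python3 -m jog '[[-0.1,0,0,0.06],[-0.2,0,0,0.12],[-0.2,0,0,0.18],[-0.2,0,0,0.24],[-0.2,0,0,0.3],[-0.2,0,0,0.36],[-0.2,0,0,0.42],[-0.2,0,0,0.48],[-0.2,0,0,0.54],[-0.2,0,0,0.6],[-0.2,0,0,0.6]]' 1 35; python3 -c "
from h import *;o=bot.get_obs();print(o['torque'],o['contact_force'],o['q'][6])"
```

```text
t: 5.78
eef_pos: [0.5512, 0.2281, 0.0528]
tool_rot: [-0.0, 0.924, 0.383, 0.004]
contact_force: [7.1, 2.0, -2.1]
gripper_width: 0.69
grasp_force: 38.2
[ 0.12196543 -1.7268444  -0.30006972] [ 7.11211115  2.04026069 -2.14551737] -1.5756504399340678
```

```bash
python3 -m jog '[[0,0,0,0.06],[0,0,0,0.12],[0,0,0,0.18],[0,0,0,0.24],[0,0,0,0.3],[0,0,0,0.36],[0,0,0,0.4],[0,0,0,0.44],[0,0,0,0.48],[0,0,0,0.5],[0,0,0,0.5]]' 1 40; python3 -c "
from h import *;o=bot.get_obs();print(o['torque'],o['contact_force'],o['q'][6])"
```

```text
t: 6.7
eef_pos: [0.549, 0.2262, 0.0521]
tool_rot: [0.0, 0.99, 0.144, 0.002]
contact_force: [3.5, -4.1, 8.8]
gripper_width: 0.683
grasp_force: 45.2
[-1.01052643 -0.41868061  0.14466315] [ 3.50313397 -4.05710259  8.75127537] -1.9812448834933498
```

```bash
python3 -m jog '[[0,0,0,0.05],[0,0,0,0.1],[0,0,0,0.15],[0,0,0,0.2]]' 1 45; python3 -c "
from h import *;o=bot.get_obs();print(o['torque'],o['contact_force'],o['q'],o['joint_torque'][6])"
```

```text
t: 7.03
eef_pos: [0.5496, 0.2263, 0.0519]
tool_rot: [-0.0, 0.999, 0.044, 0.002]
contact_force: [-1.8, -3.4, 6.2]
gripper_width: 0.684
grasp_force: 49.2
[-0.65913076  0.30756346  0.54531918] [-1.76855071 -3.4110167   6.24383757] [-0.34005339  0.60271077 -0.2060908   1.88449588  0.19116221  0.66917069
 -2.14308554] -0.1128416508436203
```

```bash
python3 -m jog '[[0,0,0,0.2],[0,0,0,0.2],[0,0,0,0.2],[0,0,0,0.2],[0,0,0,0.2],[0,0,-1,0.2],[0,0,-4,0.2],[0,0,-8,0.2],[-2,0,-11,0.2],[-5,0,-13,0.2],[-8,0,-13,0.2],[-8,0,-13,0.2],[-8,0,-13,0.2]]' -1
python3 - <<'E'
from meas import *
p,W,T,f=cam("wrist"); np.save("w3W.npy",W); np.save("w3P.npy",p); np.save("w3T.npy",T); chuck(W)
q=np.array([.5484,.2263,.075,1]); c=np.linalg.inv(T)@q; u,v=c[0]/c[2]*f+279.5,c[1]/c[2]*f+209.5; print(u,v)
u,v=int(u),int(v); a=p[max(0,v-60):v+60,u-60:u+60]
w=np.load("w2P.npy")[45:165,228:348]
save("w3c",np.hstack([cv2.resize(w,(380,380),interpolation=2),cv2.resize(a,(380,380),interpolation=2)]))
E
```

```text
t: 8.12
eef_pos: [0.4665, 0.2195, 0.1816]
tool_rot: [-0.0, 0.999, -0.054, 0.0]
contact_force: [0.9, 0.7, -0.6]
gripper_width: 1.001
grasp_force: 0.0
base ((548.5599975585938, 226.50088500976562), (110.2826919555664, 110.39783477783203), 2.3609561920166016)
ring 644 ((548.5838623046875, 226.51318359375), 30.54161834716797)
face n [-0.335 -0.036  0.941] tilt 19.70288368297088 az -173.8443187441201 centre [0.5485 0.2262 0.0897]
face rect ((0.23324966430664062, 0.9585018157958984), (34.31523513793945, 33.90255355834961), 89.50827026367188) centre [0.5476 0.2263 0.0894] e [-0.107  0.994  0.   ]
255.16933801250474 93.47944312928493
```

View pics/w3c.png

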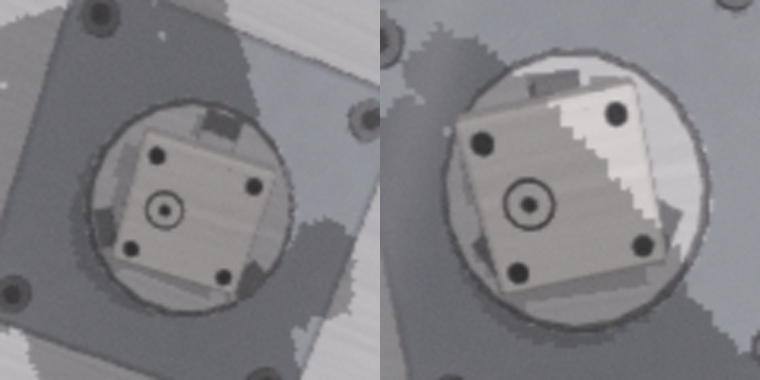

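The jaws have clearly moved inward compared with before: the left crop shows them at the hub edge and the right crop shows a gap. I'll quantify that from depth and locate the spot.

Run:
```python
from h import *
for k in("w2","w3"):
    W=np.load(k+"W.npy"); z=W[...,2]; d=W[...,:2]-[.5485,.2264]; r=np.hypot(d[...,0],d[...,1])*1000; a=np.degrees(np.arctan2(d[...,1],d[...,0]))
    m=(z>.0645)&(z<.0705)&(r<36)&(r>12)
    for lo in range(-180,180,30):
        s=m&(a>=lo)&(a<lo+30)
        if s.sum()>8: print(k,lo,s.sum(),np.percentile(r[s],[50,90,97]).round(1))
P=np.load("w3P.npy").mean(2);W=np.load("w3W.npy"); 
# dot: darkest within 7mm of expected
e=np.linalg.norm(W-np.array([.5466,.2333,.0893]),axis=-1); m=(e<.0035); w=np.where(m,np.clip(120-P,0,None),0)
print(m.sum(),np.nansum(W*w[...,None],(0,1))/w.sum())
ys,xs=np.nonzero(w);print(xs.min(),xs.max(),ys.min(),ys.max())
```

```text
w2 -150 11 [24.9 26.  26. ]
w2 -120 42 [23.4 25.7 25.9]
w2 -30 47 [22.1 25.3 25.9]
w2 0 70 [22.  25.4 26. ]
w2 90 41 [22.3 25.6 25.7]
w2 120 39 [23.4 25.4 25.9]
w3 -120 50 [21.4 22.7 23. ]
w3 -30 36 [21.5 23.2 23.3]
w3 0 56 [21.6 23.  23.2]
w3 90 28 [21.8 23.  23.3]
w3 120 9 [22.4 22.8 22.9]
98 [0.54647627 0.23315983 0.08972765]
239 244 95 100
```

The fitting sits true and the jaws are at the stem. I'll regrip once to make sure the sleeve is on its stop, with a higher grip force.

```bash
python3 -m jog '[[3,-0.8,0,-0.12],[6,-1.5,0,-0.24],[8.08,-1.57,0,-0.36],[8.08,-1.57,1,-0.48],[8.08,-1.57,4,-0.6],[8.08,-1.57,7,-0.7],[8.08,-1.57,10,-0.7],[8.08,-1.57,12.5,-0.7],[8.08,-1.57,13.15,-0.7],[8.08,-1.57,13.15,-0.7],[8.08,-1.57,13.15,-0.7],[8.08,-1.57,13.15,-0.7]]' -1 && python3 -m jog '[[0,0,0,0],[0,0,0,0],[0,0,0,0],[0,0,0,0],[0,0,0,0],[0,0,0,0],[0,0,0,0]]' 1 60 && python3 -m jog '[[0,0,0,0.05],[0,0,0,0.1],[0,0,0,0.15],[0,0,0,0.2]]' && python3 -c "
from h import *;o=bot.get_obs();print(o['torque'],o['contact_force'],o['q'],o['joint_torque'][6])"
```

```text
t: 9.17
eef_pos: [0.5511, 0.2269, 0.0506]
tool_rot: [-0.0, 0.957, 0.291, 0.001]
contact_force: [0.1, -0.3, -0.5]
gripper_width: 1.001
grasp_force: 0.0
t: 9.75
eef_pos: [0.5504, 0.2269, 0.051]
tool_rot: [-0.0, 0.957, 0.291, 0.001]
contact_force: [-2.6, -1.5, 8.6]
gripper_width: 0.677
grasp_force: 62.8
t: 10.08
eef_pos: [0.5554, 0.2288, 0.0512]
tool_rot: [-0.002, 0.981, 0.195, 0.007]
contact_force: [16.4, 4.0, -13.6]
gripper_width: 0.678
grasp_force: 67.7
[ 1.0057666  -3.32791459  1.20747007] [ 16.41029251   3.96117353 -13.6062835 ] [-0.32112076  0.60999486 -0.23008695  1.87527456  0.21516973  0.66606096
 -1.85816924] -0.5519635789096355
```

The torque climbs to 1.2 N m against the stop, so the sleeve is fully turned. I'll release and go over the gauge.

```bash
python3 -m jog '[[0,0,0,0.1],[0,0,0,0.1],[0,0,0,0.1],[0,0,0,0.1],[0,0,0,0.1],[0,0,-1,0.1],[0,0,-4,0.1],[0,0,-8,0.1],[0,0,-12,0.1],[0,0,-15,0.1],[0,0,-15,0.1]]' -1 && python3 -m jog '[[-1.5,3.7,0,0.03],[-3.1,7.4,0,0.06],[-4.7,11,0,0.1],[-6.3,14.8,0,0.14],[-7.9,18.5,0,0.18],[-9.5,22,0,0.22],[-11,25.8,0,0.25],[-12.6,29.5,0,0.27],[-14.2,33,0,0.27],[-15.8,36.8,0,0.27],[-17.4,40.5,0,0.27],[-19,44,0,0.27],[-19.3,44.2,0,0.27],[-19.3,44.2,0,0.27],[-19.3,44.2,0,0.27]]' 0
cat > to.py <<'E'
from h import *
import sys
def to(x,y,z,yaw=None):
    o=bot.get_obs(); p=o['eef_pos']; M=R.from_quat(np.roll(o['tool_rot'],-1)).as_matrix()
    yw=np.degrees(np.arctan2(M[1,0],M[0,0]))
    print("tcp",p.round(4),"yaw",yw.round(2),"q7",o['q'][6].round(2),"F",o['contact_force'].round(1),"shift cm",(M.T@(np.array([x,y,z])-p)*100).round(2),"spin",None if yaw is None else np.radians(yw-yaw).round(3))
if __name__=="__main__": to(*map(float,sys.argv[1:]))
E
python3 to.py .5414 -.2552 .0945 6.7
```

```text
t: 11.0
eef_pos: [0.553, 0.2281, 0.207]
tool_rot: [-0.002, 0.989, 0.145, 0.006]
contact_force: [0.8, 0.9, 0.9]
gripper_width: 1.002
grasp_force: 0.0
t: 12.25
eef_pos: [0.4908, -0.252, 0.1992]
tool_rot: [-0.0, 1.0, 0.01, 0.0]
contact_force: [-0.7, 1.2, 0.6]
gripper_width: 0.506
grasp_force: 0.0
tcp [ 0.4908 -0.252   0.1992] yaw 1.12 q7 -1.19 F [-0.7  1.2  0.6] shift cm [ 5.05  0.43 10.47] spin -0.097
```

```bash
python3 -m jog '[[3,0.3,0,-0.097],[5.05,0.43,0,-0.097],[5.05,0.43,2,-0.097],[5.05,0.43,4,-0.097],[5.05,0.43,4,-0.097]]' 0 && python3 to.py .5414 -.2552 .0945 6.7
```

```text
t: 12.67
eef_pos: [0.5403, -0.2521, 0.1555]
tool_rot: [-0.002, 0.998, 0.06, -0.003]
contact_force: [-0.5, 0.8, -0.2]
gripper_width: 0.504
grasp_force: 0.0
tcp [ 0.5403 -0.2521  0.1555] yaw 6.94 q7 -1.13 F [-0.5  0.8 -0.2] shift cm [0.1  0.35 6.1 ] spin 0.004
```

```bash
python3 -m jog '[[0.05,0.3,0,0],[0.05,0.3,0,0],[0.05,0.3,2.5,0],[0.05,0.3,4.5,0],[0.05,0.3,5.9,0],[0.05,0.3,6.1,0],[0.05,0.3,6.1,0],[0.05,0.3,6.1,0]]' 0 && python3 to.py .5414 -.2552 .0945 6.7 && python3 -m jog '[[0,0,0,0],[0,0,0,0],[0,0,0,0],[0,0,0,0],[0,0,0,0],[0,0,0,0],[0,0,0,0]]' 1 25 && python3 to.py .5414 -.2552 .0945 6.7
```

```text
t: 13.33
eef_pos: [0.5434, -0.2589, 0.0996]
tool_rot: [0.0, 0.998, 0.058, 0.001]
contact_force: [0.4, -0.7, 0.4]
gripper_width: 0.498
grasp_force: 0.0
tcp [ 0.5434 -0.2589  0.0996] yaw 6.7 q7 -1.13 F [ 0.4 -0.7  0.4] shift cm [-0.15 -0.39  0.51] spin -0.0
t: 13.92
eef_pos: [0.5433, -0.2581, 0.0996]
tool_rot: [-0.0, 0.998, 0.059, 0.001]
contact_force: [-2.1, 2.9, 7.3]
gripper_width: 0.275
grasp_force: 29.6
tcp [ 0.5433 -0.2581  0.0996] yaw 6.72 q7 -1.13 F [-2.1  2.9  7.3] shift cm [-0.16 -0.31  0.51] spin 0.0
```

Gripped about 5 mm above the nominal point, which is fine. The moves can't tilt the tool, so I'll swing the gauge about 20° between the pads. I'll lift it partway and shift the tool toward the robot so the hole's rim turns the barrel.

```bash
python3 -m jog '[[0,-0.25,0,0],[0,-0.25,-1,0],[0,-0.25,-2,0],[0,-0.25,-2.8,0],[0,-0.25,-2.8,0],[0,-0.25,-2.8,0],[0,-0.25,-2.8,0]]' 1 22 && python3 to.py .5414 -.2552 .1276 6.7 && python3 -m jog '[[-0.3,0,0,0],[-0.6,0,0,0],[-0.9,0,0,0],[-1.2,0,0,0],[-1.5,0,0,0],[-1.8,0,0,0],[-2.1,0,0,0],[-2.4,0,0,0],[-2.4,0,0,0],[-2.4,0,0,0]]' 1 20 && python3 to.py .5184 -.2552 .1276 6.7
```

```text
t: 14.5
eef_pos: [0.5418, -0.2562, 0.1259]
tool_rot: [-0.0, 0.998, 0.058, -0.0]
contact_force: [-0.2, 0.3, -2.0]
gripper_width: 0.279
grasp_force: 28.5
tcp [ 0.5418 -0.2562  0.1259] yaw 6.68 q7 -1.13 F [-0.2  0.3 -2. ] shift cm [-0.03 -0.1  -0.17] spin -0.0
t: 15.33
eef_pos: [0.5191, -0.2585, 0.1262]
tool_rot: [-0.0, 0.998, 0.059, 0.001]
contact_force: [4.1, 1.0, -2.2]
gripper_width: 0.28
grasp_force: 27.7
tcp [ 0.5191 -0.2585  0.1262] yaw 6.72 q7 -1.12 F [ 4.1  1.  -2.2] shift cm [-0.03 -0.34 -0.14] spin 0.0
```

Run:
```python
from h import *
p,W,T,f=cam("wrist"); np.save("w4W.npy",W)
P=p; a,_,_,_=cam("side"); save("w4",np.hstack([cv2.resize(P[200:420,100:460],(480,293)),cv2.resize(a[130:230,250:350],(293,293),interpolation=2)]))
```

```text
(no output)
```

View pics/w4.png

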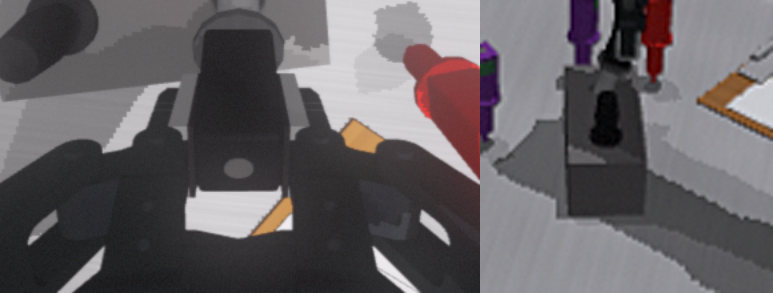

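The gauge has tilted in hand: its front grip face shows at crop (240,100) and its top face at (238,168). I'll measure the tilt by fitting planes to depth.

```bash
cat > tilt.py <<'E'
from h import *
def plane(q):
    for i in range(5):
        c=np.median(q,0) if i==0 else q.mean(0); n=np.linalg.svd(q-c,full_matrices=False)[2][2]; q=q[abs((q-c)@n)<(.004 if i<2 else .0015)]
    return n,c,len(q)
def tilt(W):
    o=bot.get_obs(); p=o['eef_pos']; M=R.from_quat(np.roll(o['tool_rot'],-1)).as_matrix()
    L=(W-p)@M   # tool frame
    m=(abs(L[...,1])<.0085)&(L[...,0]>.002)&(L[...,0]<.04)&(L[...,2]>-.025)&(L[...,2]<.022)
    n,c,k=plane(L[m]); n*=np.sign(n[0])
    # gauge axis (tip->grip) = up dir perpendicular to n in tool xz
    a=np.cross(n,[0,1,0]); a*=-np.sign(a[2]); a/=np.linalg.norm(a)
    print("face n",n.round(3),"pts",k,"c",c.round(4),"axis tool",a.round(3),"tilt deg",np.degrees(np.arctan2(-a[0],-a[2])).round(2))
    off=(c@n)-.012   # grip axis offset from TCP along n
    g=n*off; print("axis offset from TCP along n mm",(off*1000).round(2))
    m=(abs(L[...,1])<.012)&(abs(L[...,0])<.02)&(L[...,2]<-.006)&(L[...,2]>-.03); q=L[m]
    s=q[:,:]@(-a); t=q[abs(q@n-off)<.009]; print("top along axis mm",len(t),(np.percentile(t@a,[50,80,95])*1000).round(1))
    aw=M@a; print("axis world",aw.round(3)); 
    return M,p,n,a,off
E
python3 - <<'E'
from tilt import *
tilt(np.load("w4W.npy"))
E
```

```text
face n [ 0.956 -0.003 -0.292] pts 3354 c [ 0.0129 -0.     -0.0023] axis tool [-0.292  0.    -0.956] tilt deg 16.99
axis offset from TCP along n mm 1.02
top along axis mm 2129 [16.6 17.  17.5]
axis world [-0.291 -0.034  0.956]
```

```bash
python3 -m jog '[[-0.2,0,0,0],[-0.4,0,0,0],[-0.4,0,0,0],[-0.4,0,0,0]]' 1 20 && python3 -m jog '[[0,0,0,0],[0,0,-0.5,0],[0,0,-1.5,0],[0,0,-3,0],[0,0,-5,0],[0,0,-7.5,0],[0,0,-10,0],[0,0,-12,0],[0,0,-13,0],[0,0,-13,0],[0,0,-13,0],[0,0,-13,0]]' 1 35
python3 - <<'E'
from tilt import *
p,W,T,f=cam("wrist"); M,p,n,a,off=tilt(W)
E
```

```text
t: 15.77
eef_pos: [0.5146, -0.2592, 0.126]
tool_rot: [-0.0, 0.998, 0.058, 0.0]
contact_force: [4.6, 2.2, -1.9]
gripper_width: 0.28
grasp_force: 27.5
t: 16.77
eef_pos: [0.5129, -0.2593, 0.2544]
tool_rot: [-0.001, 0.998, 0.058, -0.002]
contact_force: [-1.1, -0.5, -2.0]
gripper_width: 0.279
grasp_force: 35.7
face n [ 0.94  -0.001 -0.341] pts 3609 c [ 0.0135  0.     -0.0023] axis tool [-0.341  0.    -0.94 ] tilt deg 19.93
axis offset from TCP along n mm 1.43
top along axis mm 2004 [16.5 16.9 17.4]
axis world [-0.335 -0.041  0.941]
```

The tilt is 19.9° and well aligned with the face normal. Now moving over to the chuck.

```bash
cat > goal.py <<'E'
from tilt import *
S=np.array([.5465,.2332,.0893]); N=np.array([-.336,-.036,.941]); N/=np.linalg.norm(N)
def goal(gap,S=S):
    o=bot.get_obs(); p=o['eef_pos']; M=R.from_quat(np.roll(o['tool_rot'],-1)).as_matrix()
    t=np.radians(19.93); a=np.array([-np.sin(t),0,-np.cos(t)]); n=np.array([np.cos(t),0,-np.sin(t)])
    tip=p+M@(-a*.090+n*.00143); d=S+N*gap-tip
    print("tcp",p.round(4),"F",o['contact_force'].round(2),"tip",tip.round(4),"gap mm",((tip-S)@N*1000).round(1),"shift cm",(M.T@d*100).round(2),"N in tool",(M.T@N).round(3))
E
python3 -c "
from goal import *
goal(.06)"
```

```text
tcp [ 0.513  -0.2592  0.2543] F [ 0.51 -0.13 -1.53] tip [ 0.5445 -0.2553  0.17  ] gap mm 94.2 shift cm [  3.86 -48.52   2.48] N in tool [-0.341 -0.005 -0.94 ]
```

```bash
python3 -m jog '[[0,-2,0,0],[0,-5,0,0],[0,-8.5,0,0],[0,-12,0,0],[0,-16,0,0],[0.5,-20,0,0],[1,-24,0,0],[1.5,-28,0,0],[2,-32,0,0],[2.5,-36,0,0],[3,-40,0,0],[3.4,-43,0,0],[3.8,-46,0,0],[3.86,-47.8,0.5,0],[3.86,-48.5,1.5,0],[3.86,-48.5,2.4,0],[3.86,-48.5,2.4,0],[3.86,-48.5,2.4,0],[3.86,-48.5,2.4,0]]' 1 35
python3 - <<'E'
from goal import *
p,W,T,f=cam("wrist"); tilt(W); goal(.012)
np.save("w5W.npy",W); save("w5",p)
E
```

```text
t: 18.4
eef_pos: [0.4965, 0.2247, 0.2317]
tool_rot: [0.001, 0.998, 0.057, -0.0]
contact_force: [-0.0, 1.2, -1.6]
gripper_width: 0.278
grasp_force: 35.6
face n [ 0.94  -0.001 -0.341] pts 3575 c [ 0.0132  0.     -0.002 ] axis tool [-0.341  0.    -0.94 ] tilt deg 19.94
axis offset from TCP along n mm 1.11
top along axis mm 1978 [16.  16.4 16.9]
axis world [-0.339 -0.038  0.94 ]
tcp [0.4966 0.2251 0.2321] F [ 0.68 -0.03 -1.26] tip [0.5285 0.2287 0.148 ] gap mm 61.5 shift cm [ 1.44 -0.25  4.74] N in tool [-0.338 -0.002 -0.941]
```

View pics/w5.png

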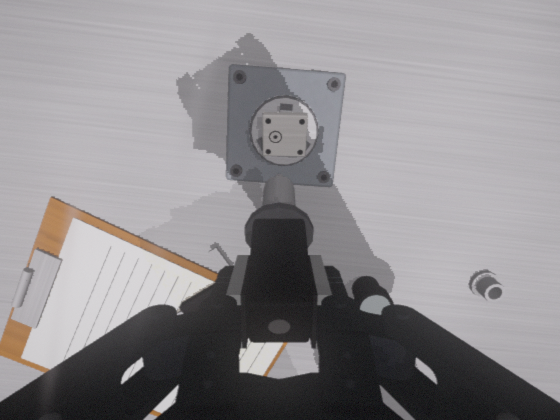

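Dot seen at (276,137), gauge barrel coming from below and pointing at the fitting. Recheck the spot and approach to a 12 mm gap.

```bash
python3 -c "
import numpy as np
W=np.load('w5W.npy');print(W[136:139,275:278].mean((0,1)))"
python3 -m jog '[[0.4,-0.1,1.2,0],[0.8,-0.2,2.4,0],[1.2,-0.25,3.6,0],[1.44,-0.25,4.5,0],[1.44,-0.25,4.74,0],[1.44,-0.25,4.74,0],[1.44,-0.25,4.74,0],[1.44,-0.25,4.74,0]]'
python3 - <<'E'
from goal import *
p,W,T,f=cam("wrist"); np.save("w6W.npy",W); goal(.012); goal(-.005); save("w6",cv2.resize(p[60:260,180:380],(600,600),interpolation=2))
E
```

```text
[0.546201   0.23233705 0.08969527]
t: 19.12
eef_pos: [0.5103, 0.2312, 0.185]
tool_rot: [-0.0, 0.998, 0.058, 0.0]
contact_force: [0.5, -0.2, -2.1]
gripper_width: 0.278
grasp_force: 35.7
tcp [0.5103 0.2312 0.1852] F [-0.02 -0.27 -2.35] tip [0.5422 0.235  0.1011] gap mm 12.5 shift cm [-0.    0.22  0.05] N in tool [-0.337 -0.004 -0.942]
tcp [0.5103 0.2312 0.1852] F [-0.02 -0.27 -2.35] tip [0.5422 0.235  0.1011] gap mm 12.5 shift cm [0.57 0.23 1.65] N in tool [-0.337 -0.004 -0.942]
```

View pics/w6.png

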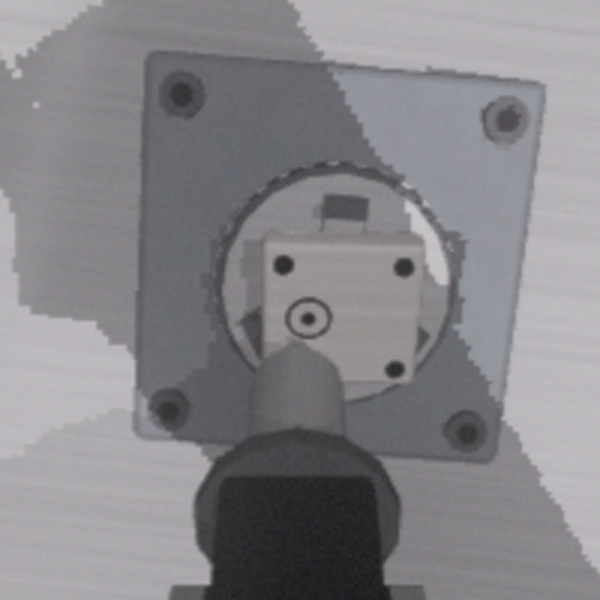

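The tip end is at about (296,345) and the dot at (308,318), about 2.6 mm to the right, which matches the computed 2.2 mm correction. I'll apply that and go down along the axis.

```bash
python3 -m jog '[[0,0.22,0,0],[0,0.22,0,0],[0.1,0.22,0.3,0],[0.2,0.22,0.6,0],[0.3,0.22,0.9,0],[0.3,0.22,0.9,0],[0.3,0.22,0.9,0],[0.3,0.22,0.9,0]]' && python3 -c "
from goal import *
goal(-.005)" && python3 -m jog '[[0,0,0,0],[0,0,0,0],[0,0,0,0]]' && python3 -c "
from goal import *
goal(-.005)"
```

```text
t: 19.83
eef_pos: [0.5133, 0.2291, 0.1755]
tool_rot: [0.0, 0.998, 0.058, -0.0]
contact_force: [-0.5, -0.3, -2.2]
gripper_width: 0.281
grasp_force: 35.7
tcp [0.5133 0.2291 0.1755] F [-0.5  -0.26 -2.18] tip [0.5451 0.2329 0.0914] gap mm 2.4 shift cm [ 0.31 -0.02  0.68] N in tool [-0.338 -0.003 -0.941]
t: 20.08
eef_pos: [0.5133, 0.2291, 0.1757]
tool_rot: [-0.0, 0.998, 0.058, 0.0]
contact_force: [1.0, -0.7, -2.1]
gripper_width: 0.276
grasp_force: 35.7
tcp [0.5133 0.2291 0.1757] F [ 0.96 -0.69 -2.15] tip [0.5452 0.2329 0.0916] gap mm 2.6 shift cm [ 0.31 -0.02  0.7 ] N in tool [-0.338 -0.003 -0.941]
```

```bash
python3 -m jog '[[0.07,0,0.19,0],[0.14,0,0.38,0],[0.14,0,0.38,0],[0.14,0,0.38,0],[0.14,0,0.38,0]]' && python3 -m jog '[[0.07,0,0.14,0],[0.07,0,0.14,0],[0.07,0,0.14,0],[0.07,0,0.14,0]]' && python3 -c "
from goal import *
goal(-.005)"
```

```text
t: 20.5
eef_pos: [0.5148, 0.2294, 0.172]
tool_rot: [-0.0, 0.998, 0.058, 0.0]
contact_force: [-0.2, -0.7, 0.2]
gripper_width: 0.278
grasp_force: 35.9
t: 20.83
eef_pos: [0.5154, 0.2295, 0.1705]
tool_rot: [-0.0, 0.998, 0.058, 0.0]
contact_force: [-0.5, -0.1, 1.3]
gripper_width: 0.276
grasp_force: 36.0
tcp [0.5154 0.2295 0.1705] F [-0.55 -0.13  1.32] tip [0.5472 0.2332 0.0864] gap mm -3.0 shift cm [ 0.1  -0.01  0.18] N in tool [-0.338 -0.004 -0.941]
```

```bash
for i in 1 2 3; do python3 -m jog '[[0,0,0,0],[0,0,0,0],[0,0,0,0]]' | grep contact; done
python3 - <<'E'
from goal import *
p,W,T,f=cam("wrist"); tilt(W); goal(-.005)
from meas import chuck; chuck(W)
save("w7",cv2.resize(p[100:250,200:350],(600,600),interpolation=2))
E
```

```text
contact_force: [-0.4, 0.2, 0.6]
contact_force: [-0.8, 1.3, 0.5]
contact_force: [-0.8, 0.4, 1.1]
face n [ 0.939 -0.003 -0.344] pts 3608 c [ 0.0135 -0.     -0.0022] axis tool [-0.344  0.    -0.939] tilt deg 20.14
axis offset from TCP along n mm 1.42
top along axis mm 1998 [16.3 16.7 17.2]
axis world [-0.342 -0.04   0.939]
tcp [0.5154 0.2294 0.1704] F [-0.03 -0.08 -0.22] tip [0.5473 0.2331 0.0863] gap mm -3.1 shift cm [ 0.09 -0.01  0.17] N in tool [-0.338 -0.003 -0.941]
base ((548.597900390625, 226.2693328857422), (110.02760314941406, 110.42845916748047), 2.4112303256988525)
ring 592 ((548.98095703125, 226.45179748535156), 30.270599365234375)
face n [ 0.47  -0.566  0.677] tilt 47.39192236149575 az -50.28350928432122 centre [0.5523 0.2263 0.0945]
face rect ((-2.017298460006714, -3.557910919189453), (44.863834381103516, 28.21074676513672), 66.7530288696289) centre [0.5523 0.2295 0.0971] e [-0.769 -0.639  0.   ]
```

View pics/w7.png

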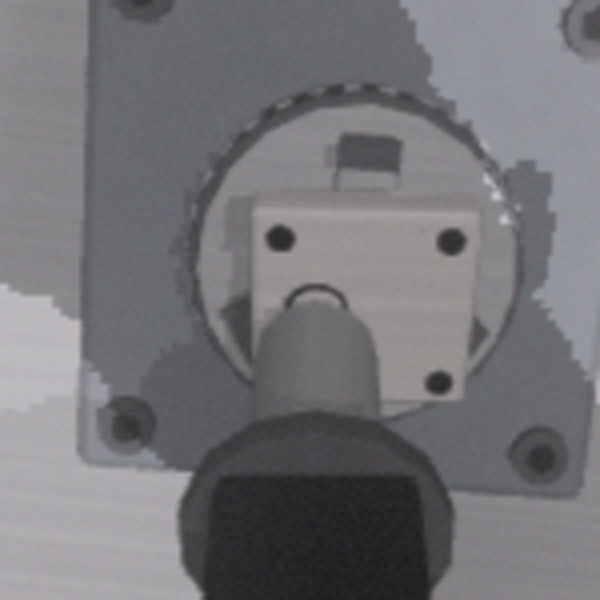

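The ring shows at (316,298), centred on the barrel. The force of about 2.9 N puts the spring tip around 4 mm in, so I'm handing in.

```bash
python3 -c "
from station import bot
print(bot.hand_in())"
```

```text
the job is handed in; nothing more can be done
None
```

The job is handed in, but no verdict came back: the sleeve is turned to its stop, and the gauge is held on the dot about 0.3° off square to the face, its spring tip about 3–4 mm in (just under halfway) at roughly 2.9 N; the jaws' grip on the fitting was judged from their travel and the stop torque, not measured.

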